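Fetch the drilling cradle from behind the glue bottles

ROBOT

A 6-joint arm with a two-finger parallel gripper is mounted at the origin on the work surface. World frame = base frame: x ahead of the robot, y to its left, z up, the work surface at z = 0. Lengths are in m, angles in rad, forces in N, time in s.
With the tool pointing down it reaches from about 0.35 to 0.85 m from the base axis. Payload 8.1 kg.
Tool frame: the origin (TCP) lies on the centre line of the jaws, within the pads' length; the fingertips stand 19 mm ahead of it and the grasp point (between the pads) is the TCP; z points along the fingers, y is the line along which they close (so a half turn about z gives the same grasp; the last joint's range is limited). The gripper opens to 85 mm and grips with 20 to 120 N. Pads are 22 mm wide; open, the fingers measure 114 mm over their backs; the gripper's body (76 mm by 85 mm) begins 54 mm behind the grasp point. The pads swing forward as they close: fully open they stand 13 mm farther back than shut.
Start: joints at [-1.187, 0.13, 1.488, -0, 1.523, -0.085], TCP at [0.271, -0.535, 0.25] pointing down, gripper open.
Joint ranges: [-2.96, 2.96], [-0.89, 2.26], [0.02, 2.5], [-1.34, 4.48], [0, 2.73], [-2.66, 2.66]. Speed limits (rad/s): [2.39, 2.39, 2.79, 3.14, 3.14, 3.14].

INTERFACE

Orientations are given as a unit quaternion [w, x, y, z].
In Python, from rig import robot, vision gives the robot as it stands.
- The arm moves only by the tool apply_moves, never from a script. Its argument "plan" is text: rows parted by semicolons, each of 7 numbers parted by spaces: the opening, from 0 (shut) to 1 (fully open), then the shift along the tool's x, y, z in mm, then the turn, a rotation vector about the tool's x, y, z in degrees. A call has 1 to 12 rows; each row shifts and turns the commanded pose from where the row before left it, along the tool's axes as they then stand; what a row does not reach is not made up. A row lasts 1/10 s, in which the tool goes at most 50 mm and 8.59 degrees, less where a joint would pass 70% of its speed; a pose out of reach is approached as far as the arm can. A call with a gripper value outside its range is refused whole. The fingers move at their own pace and stop on an object; the grip force is fixed at half the most. Time passes only in rows, so rows that do not move let the fingers close. It gives the time, the measured TCP pose, the force, the opening and the grip force at its end, in the units of the state.
- robot.sense(): the state, without advancing time (a new reading comes with each control period).
- vision.grab_frame(name): name is "scene" or "top"; returns a dict with "color" (420x560x3 uint8, blue, green, red), "z_map" (420x560 float32, m along the optical axis (not along the pixel's ray), 0 where there is no reading), "fx", "fy", "cx", "cy" (pixels), "dist" ([k1, k2, p1, p2, k3] as OpenCV has them; the pictures are not rectified), "rvec" (rotation vector, rad) and "tvec" (3), from world to camera coordinates, as OpenCV has them. Camera axes: x right, y down, z forward; pixel columns grow to the right and rows downward; lengths in m; the calibration is good to about 2 mm. A picture is of the moment at which its call begins.
- robot.close_job(): hands the job in; it is judged then, once.
The state is a dict: "time": time; "joints": joint angles; "dq": joint speeds; "tau": joint torques, N m; "position": TCP position; "tcp_rot": TCP orientation; "ft_force": force on the tool from outside, world axes, zero at the start; "moment": the same for the moment, N m; "opening": finger opening in m; "finger_force": force on a finger pad.
Only numpy, scipy, OpenCV 4.12 (cv2) and the standard library are available. Lean on these libraries where they do the work, as an engineer would, in place of code of your own. Each camera call takes 0.05 s, during which the arm holds its last target. There are 200 camera calls.

TASK

Clear all three glue bottles out of the wooden bay and stand them on the black mat; only then take the blue drilling cradle from behind them and lay it groove up, fully down in the dark recess of the pen tray. After that put the bottles back in the bay, each standing in the middle of the coaster of its own colour, and never let a bottle tip over.

Things in the scene. Friction and masses are not known exactly. Their poses are not given: they have to be found in the camera images.
- bottle_red: Glue bottle, white with a red band and a red tapered cap, standing upright in the bay at the start. Round body 34 mm in diameter and straight up to 85 mm, then shoulder and cap, 125 mm high in all; 60 to 130 g. Origin: centre of its underside, z up.
- bottle_yellow: Glue bottle, white with a yellow band and a yellow tapered cap, standing upright in the bay at the start. Round body 34 mm in diameter and straight up to 85 mm, then shoulder and cap, 125 mm high in all; 60 to 130 g. Origin: centre of its underside, z up.
- bottle_green: Glue bottle, white with a green band and a green tapered cap, standing upright in the bay at the start. Round body 34 mm in diameter and straight up to 85 mm, then shoulder and cap, 125 mm high in all; 60 to 130 g. Origin: centre of its underside, z up.
- coaster_red: Red square coaster, 48 x 48 mm and 3 mm thick, fixed on the floor of the bay; home of the red bottle. At the start some bottle, of any colour, stands on it, and its border shows round the bottle's foot. Origin: centre of its underside; its sides lie along the bay's.
- coaster_yellow: Yellow square coaster, 48 x 48 mm and 3 mm thick, fixed on the floor of the bay; home of the yellow bottle. At the start some bottle, of any colour, stands on it, and its border shows round the bottle's foot. Origin: centre of its underside; its sides lie along the bay's.
- coaster_green: Green square coaster, 48 x 48 mm and 3 mm thick, fixed on the floor of the bay; home of the green bottle. At the start some bottle, of any colour, stands on it, and its border shows round the bottle's foot. Origin: centre of its underside; its sides lie along the bay's.
- cradle: Blue metal drilling cradle for pen blanks: a block 38 mm (its x) by 120 mm (its y), 40 mm high, a groove 14 mm wide and 12 mm deep along its top; 220 to 450 g. It lies near the back of the bay, long side along the back wall. Origin: centre of its underside. Grip it across its 38 mm; a gripper that low has no room while the tall bottles stand in front.
- bay: Fixed wooden supply bay, 200 mm deep (x) by 210 mm wide (y), floor 8 mm thick, open at the top and front (-x, towards the robot); side and back walls 10 mm thick, 35 mm high. The coasters lie 58 mm apart in a row, 30 mm to the front of its centre; the cradle about 45 mm behind the centre. Origin: centre of its underside.
- tray: Fixed pale wooden pen tray, 100 mm (x) by 200 mm (y), rim 18 mm high. In its middle a dark-floored rectangular recess, 62 mm (x) by 146 mm (y), floor 10 mm above the table, so 8 mm deep. Origin: centre of its underside; the recess is centred on it, and its long side is y.
- mat: Black rubber mat fixed on the table, 120 mm (x) by 240 mm (y), 3 mm thick: the side area for the bottles. Origin: centre of its underside. Mat and tray lie on either side of the bay, either way round.

How it is judged:
On the way, in this order (a step that is already met when the one before it is completed fails the run):
1. all three bottles stand on the mat, the cradle still in the bay (x of bottle_red in the frame of mat between -0.06 and 0.06 m and y of bottle_red in the frame of mat between -0.12 and 0.12 m and z of bottle_red in the frame of mat between -0.003 and 0.008 m and linear speed of each of bottle_red, bottle_yellow, bottle_green below 0.03 m/s and angle between each of bottle_red, bottle_yellow, bottle_green's own z axis and vertical below 0.15 rad and x of bottle_yellow in the frame of mat between -0.06 and 0.06 m and y of bottle_yellow in the frame of mat between -0.12 and 0.12 m and z of bottle_yellow in the frame of mat between -0.003 and 0.008 m and x of bottle_green in the frame of mat between -0.06 and 0.06 m and y of bottle_green in the frame of mat between -0.12 and 0.12 m and z of bottle_green in the frame of mat between -0.003 and 0.008 m and horizontal distance between cradle and bay below 0.13 m), for 0.2 s.
2. the cradle lies down in the tray's recess while the bottles still stand on the mat (x of bottle_red in the frame of mat between -0.06 and 0.06 m and y of bottle_red in the frame of mat between -0.12 and 0.12 m and z of bottle_red in the frame of mat between -0.003 and 0.008 m and linear speed of each of bottle_red, bottle_yellow, bottle_green, cradle below 0.03 m/s and angle between each of bottle_red, bottle_yellow, bottle_green, cradle's own z axis and vertical below 0.15 rad and x of bottle_yellow in the frame of mat between -0.06 and 0.06 m and y of bottle_yellow in the frame of mat between -0.12 and 0.12 m and z of bottle_yellow in the frame of mat between -0.003 and 0.008 m and x of bottle_green in the frame of mat between -0.06 and 0.06 m and y of bottle_green in the frame of mat between -0.12 and 0.12 m and z of bottle_green in the frame of mat between -0.003 and 0.008 m and horizontal distance between cradle and tray below 0.02 m and z of cradle in the frame of tray between 0.005 and 0.014 m), for 0.2 s.
At the end, for the whole second after the job is handed in: The cradle lies groove up (within 0.15 rad) on the floor of the tray's recess, centre within 20 mm of the recess's; each bottle stands upright (within 0.15 rad) on the coaster of its own colour, centre within 12 mm of the coaster's; all released and at rest (horizontal distance between cradle and tray below 0.02 m and z of cradle in the frame of tray between 0.005 and 0.014 m and linear speed of each of cradle, bottle_red, bottle_yellow, bottle_green below 0.03 m/s and angle between each of cradle, bottle_red, bottle_yellow, bottle_green's own z axis and vertical below 0.15 rad and horizontal distance between bottle_red and coaster_red below 0.012 m and z of bottle_red in the frame of coaster_red between -0.003 and 0.008 m and horizontal distance between bottle_yellow and coaster_yellow below 0.012 m and z of bottle_yellow in the frame of coaster_yellow between -0.003 and 0.008 m and horizontal distance between bottle_green and coaster_green below 0.012 m and z of bottle_green in the frame of coaster_green between -0.003 and 0.008 m); the robot touches nothing.
It fails at once if a bottle tips over (angle between any of bottle_red, bottle_yellow, bottle_green's own z axis and vertical above 0.7 rad).
It also fails if it takes over 144 s, if anything falls off the work surface, if the arm or the gripper's body presses on something with over 40 N, if the wrist force passes 120 N, or if a joint passes its speed limit or range.

## Working session

There is one attempt and no reset: what is moved stays moved. The work goes in short steps, Python scripts to look and compute and a tool call to move; the robot and the scene stay as the last step left them, time stands still between calls to the robot, and variables do not carry over. Pictures are saved under pics/ and viewed, at most 14 in all, crops included, and the job is handed in when it is done.

Besides the shell and the picture viewer there is one more tool, called after "Emit:" by a JSON object that holds its "fn" and its "kwargs". apply_moves: Moves the arm, as the interface text tells. Its arguments: {"type":"object","properties":{"plan":{"type":"string"}},"required":["plan"]}

```bash
mkdir -p pics; ls; python3 - <<'E'
from rig import robot, vision
import cv2,pickle
for n in("top","scene"):
    f=vision.grab_frame(n); cv2.imwrite(f"pics/{n}0.png",f["color"]); pickle.dump(f,open(n+"0.pkl","wb"))
    print(n,f["rvec"],f["tvec"],f["fx"],f["dist"])
print(robot.sense())
E
```

```text
pics
top [ 2.11432126 -2.12538616  0.12693508] [0.02073295 0.55510229 0.73442518] 391.23472484190313 [-0.05109606  0.          0.          0.          0.        ]
scene [ 0.9890756   2.47980659 -1.04283384] [ 0.40530702 -0.25209573  1.60576818] 534.3307916188884 [-0.20244771  0.          0.          0.          0.        ]
{'time': 0.1, 'joints': array([-1.18739215e+00,  1.31125648e-01,  1.48916478e+00,  3.99369128e-06,
        1.52299978e+00, -8.54070380e-02]), 'dq': array([ 5.78351793e-04, -2.66446701e-03, -2.35342420e-03,  2.00966876e-07,
        1.06937987e-03,  3.35962399e-04]), 'tau': array([ 1.21419202e-03, -5.70955074e+01, -5.01940405e+01, -1.71424463e-04,
        8.25043389e-03,  6.02584282e-05]), 'position': array([ 0.27093957, -0.53482474,  0.24932848]), 'tcp_rot': array([-8.39670440e-04,  9.72652242e-01,  2.32264711e-01, -1.24026997e-04]), 'ft_force': array([-0.42990586,  0.38465201, -1.04735444]), 'moment': array([-0.03038694, -0.02349066,  0.04164277]), 'finger_force': 0.0, 'opening': 0.08526563408142693}
```

View pics/top0.png

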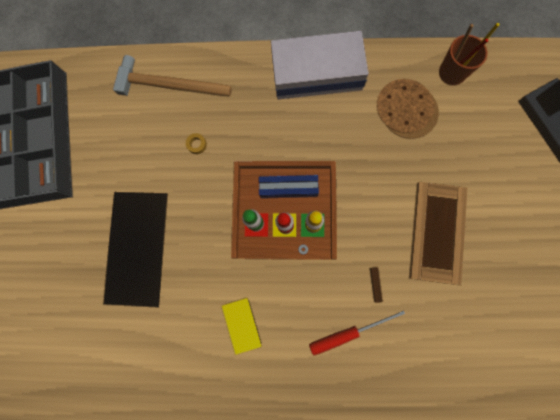

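View pics/scene0.png

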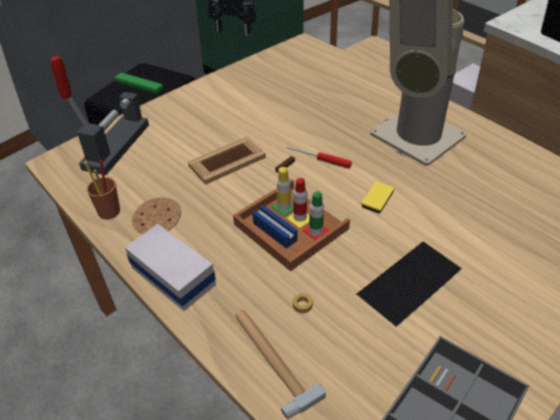

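The top view has +x up and +y left. The mat is on the left and the tray on the right. The green, red and yellow bottles stand on the red, yellow and green coasters (left to right). Next I'll enlarge the view to measure.

```bash
cat > h.py <<'E'
import numpy as np,cv2
def ray(f,pix,z):
    "pixels -> world xy on plane z"
    K=np.array([[f["fx"],0,f["cx"]],[0,f["fy"],f["cy"]],[0,0,1]]);R=cv2.Rodrigues(np.array(f["rvec"],float))[0];t=np.array(f["tvec"],float).ravel()
    u=cv2.undistortPoints(np.array(pix,float).reshape(-1,1,2),K,np.array(f["dist"],float)).reshape(-1,2)
    d=np.c_[u,np.ones(len(u))]@R; c=-R.T@t
    return c+d*((z-c[2])/d[:,2])[:,None]
def rep(pos,q):
    a=2*np.arctan2(q[2],q[1]); return np.round(np.array(pos)*1e3,1), "ydir deg",round(np.degrees(a)-90,1)
E
python3 - <<'E'
import pickle,cv2,numpy as np
f=pickle.load(open("top0.pkl","rb"));c=f["color"]
cv2.imwrite("pics/bay.png",cv2.resize(c[155:265,228:342],None,fx=5,fy=5,interpolation=cv2.INTER_CUBIC))
a=cv2.resize(c[178:293,405:475],None,fx=5,fy=5,interpolation=cv2.INTER_CUBIC);b=cv2.resize(c[188:303+8,100:175],None,fx=5,fy=5,interpolation=cv2.INTER_CUBIC)
b=b[:a.shape[0]+25];a=np.vstack([a,np.zeros((b.shape[0]-a.shape[0],a.shape[1],3),np.uint8)])
cv2.imwrite("pics/tm.png",np.hstack([a,b]));print(a.shape,b.shape)
E
```

```text
(600, 350, 3) (600, 375, 3)
```

View pics/bay.png

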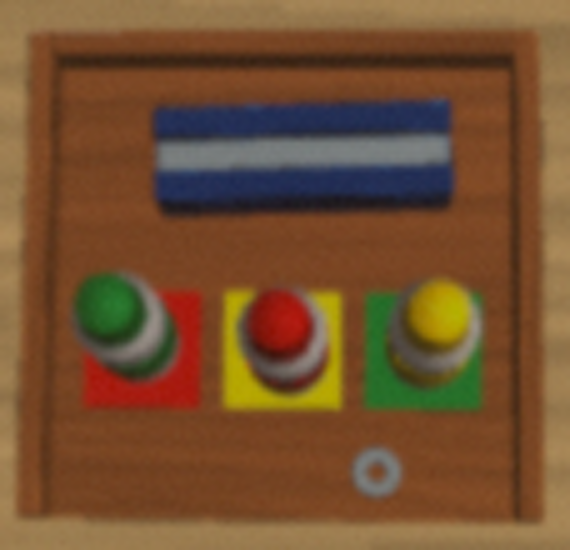

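View pics/tm.png

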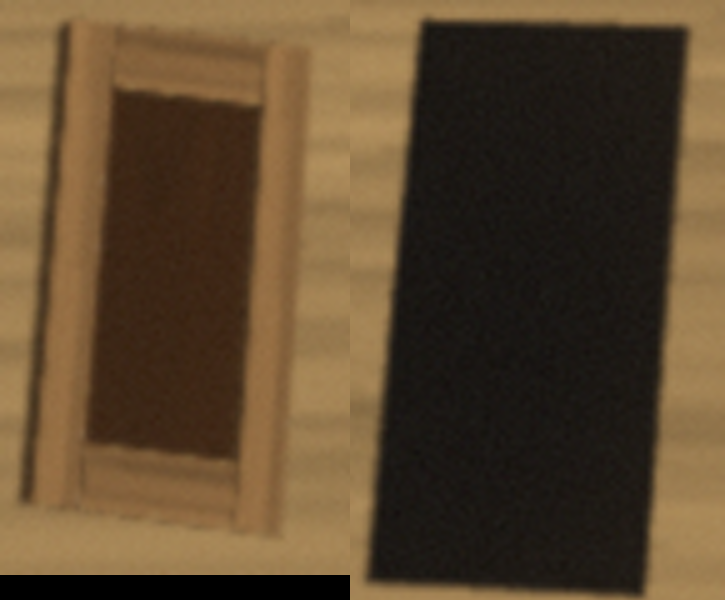

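```bash
python3 - <<'E'
import pickle,cv2,numpy as np
from h import *
from scipy.optimize import least_squares
f=pickle.load(open("top0.pkl","rb"));s=pickle.load(open("scene0.pkl","rb"))
def P(l,off,z): return ray(f,(np.array(l,float)+.5)/5-.5+np.array(off),z)
np.set_printoptions(precision=4,suppress=True)
o=(228,155)
print("coast r,y,g",P([(142.5,349.5),(282.5,349.5),(425,350)],o,.011)[:,:2])
c=P([(155,105),(450,100),(453,203),(158,207)],o,.048)[:,:2];print("cradle",c,c.mean(0))
b=P([(30,33),(540,33),(542,520),(17,517)],o,.035)[:,:2];print("bay",b,b.mean(0))
m=P([(72,18),(338,28),(295,595),(18,580)],(100,188),.003)[:,:2];print("mat",m,m.mean(0))
t=P([(72,22),(308,47),(280,537),(32,503)],(405,178),.018)[:,:2];print("tray",t,t.mean(0))
t=P([(117,90),(263,103),(240,460),(88,443)],(405,178),.01)[:,:2];print("recess",t,t.mean(0))
def cloud(f):
    v,u=np.nonzero(f["z_map"]>0); z=f["z_map"][v,u].astype(float)
    K=np.array([[f["fx"],0,f["cx"]],[0,f["fy"],f["cy"]],[0,0,1]]);R=cv2.Rodrigues(np.array(f["rvec"],float))[0];tt=np.array(f["tvec"],float).ravel()
    n=cv2.undistortPoints(np.c_[u,v].astype(float).reshape(-1,1,2),K,np.array(f["dist"],float)).reshape(-1,2)
    return (np.c_[n*z[:,None],z]-tt)@R
for name,fr in(("top",f),("scene",s)):
    C=cloud(fr)
    for k,p in zip("ryg",P([(142.5,349.5),(282.5,349.5),(425,350)],o,.011)[:,:2]):
        d=C[(np.hypot(*(C[:,:2]-p).T)<.028)]
        q=d[(d[:,2]>.03)&(d[:,2]<.09)][:,:2]
        r=least_squares(lambda x:np.hypot(*(q-x).T)-.017,p,loss="soft_l1",f_scale=.002)
        cap=d[d[:,2]>.118]
        print(name,k,"body",r.x,len(q),"cap",cap.mean(0),len(cap),d[:,2].max())
    print(ray(f,[(280,210)],0)) if name=="top" else 0
E
```

```text
coast r,y,g [[ 0.523   0.0721]
 [ 0.5226  0.0142]
 [ 0.522  -0.0445]]
cradle [[ 0.6178  0.064 ]
 [ 0.6184 -0.0545]
 [ 0.5764 -0.055 ]
 [ 0.5759  0.0625]] [0.5971 0.0042]
bay [[ 0.6522  0.1175]
 [ 0.6494 -0.0925]
 [ 0.4517 -0.0886]
 [ 0.4536  0.1192]] [0.5517 0.0139]
mat [[0.5983 0.3838]
 [0.5925 0.2653]
 [0.355  0.2734]
 [0.3597 0.3922]] [0.4764 0.3287]
tray [[ 0.608  -0.2652]
 [ 0.5966 -0.362 ]
 [ 0.3983 -0.3364]
 [ 0.4125 -0.2385]] [ 0.5038 -0.3005]
recess [[ 0.5808 -0.2847]
 [ 0.5748 -0.345 ]
 [ 0.4287 -0.3255]
 [ 0.436  -0.2645]] [ 0.505  -0.3049]
top r body [0.5256 0.0736] 77 cap [0.5244 0.0721 0.1327] 141 0.1389663436152268
top y body [0.5197 0.012 ] 56 cap [0.518  0.0116 0.1327] 140 0.13858862126422383
top g body [ 0.5219 -0.0446] 55 cap [ 0.5204 -0.0443  0.1327] 141 0.13803062966063487
[[0.5546 0.0231 0.    ]]
scene r body [0.523  0.0721] 258 cap [0.5276 0.0761 0.1308] 99 0.1397391783734392
scene y body [0.517  0.0105] 249 cap [0.5221 0.0154 0.13  ] 85 0.14081259414529432
scene g body [ 0.5195 -0.046 ] 247 cap [ 0.5249 -0.0402  0.13  ] 83 0.13746981310557124
```

Emit:
{"fn": "apply_moves", "kwargs": {"plan": "1 0 0 0 0 0 -7.9;1 0 0 0 0 0 -7.9;1 0 0 0 0 0 -7.9;1 0 0 0 0 0 -7.9;1 0 0 0 0 0 -7.9;1 0 0 0 0 0 -7.9;1 0 0 0 0 0 -7.9;1 0 0 0 0 0 -7.8;1 40 20 0 0 0 0;1 40 20 0 0 0 0;1 40 20 0 0 0 0;1 40 20 0 0 0 0"}}

```text
time: 1.3
position: [0.3514, -0.3736, 0.2497]
tcp_rot: [-0.0, 0.708, 0.707, 0.0]
ft_force: [1.2, 0.2, 0.1]
opening: 0.0851
finger_force: 0.0
```

Emit:
{"fn": "apply_moves", "kwargs": {"plan": "1 41 16 0 0 0 0;1 41 16 0 0 0 0;1 41 16 0 0 0 0;1 41 16 0 0 0 0;1 41 16 0 0 0 0;1 41 16 0 0 0 0;1 41 16 0 0 0 0;1 41 16 0 0 0 0;1 41 16 0 0 0 0;1 41 16 0 0 0 0;1 38 13 20 0 0 0;1 0 0 20 0 0 0"}}

```text
time: 2.5
position: [0.5255, 0.077, 0.21]
tcp_rot: [-0.0, 0.706, 0.708, 0.001]
ft_force: [0.1, -0.1, -1.0]
opening: 0.0855
finger_force: 0.0
```

Emit:
{"fn": "apply_moves", "kwargs": {"plan": "1 0 0 30 0 0 0;1 0 0 30 0 0 0;1 0 0 30 0 0 0;1 0 0 20 0 0 0;1 0 0 11 0 0 0;1 0 0 0 0 0 0;1 0 0 0 0 0 0"}}

```text
time: 3.2
position: [0.525, 0.0726, 0.0901]
tcp_rot: [0.0, 0.707, 0.707, 0.0]
ft_force: [0.0, -0.5, 0.7]
opening: 0.0853
finger_force: 0.0
```

Emit:
{"fn": "apply_moves", "kwargs": {"plan": "0 0 0 0 0 0 0;0 0 0 0 0 0 0;0 0 0 0 0 0 0;0 0 0 0 0 0 0;0 0 0 0 0 0 0;0 0 0 0 0 0 0;0 0 0 0 0 0 0;0 0 0 0 0 0 0"}}

```text
time: 4.0
position: [0.5253, 0.0726, 0.0902]
tcp_rot: [0.001, 0.707, 0.707, 0.001]
ft_force: [-1.0, -0.0, 4.9]
opening: 0.0323
finger_force: 59.8
```

Emit:
{"fn": "apply_moves", "kwargs": {"plan": "0 0 0 -20 0 0 0;0 0 0 -40 0 0 0;0 20 0 -10 0 0 0;0 36 5 0 0 0 0;0 36 5 0 0 0 0;0 36 5 0 0 0 0;0 36 5 0 0 0 0;0 36 5 0 0 0 0;0 33 5 0 0 0 0;0 20 1 0 0 0 0;0 0 0 20 0 0 0;0 0 0 20 0 0 0"}}

```text
time: 5.2
position: [0.5558, 0.3267, 0.119]
tcp_rot: [0.0, 0.707, 0.707, 0.0]
ft_force: [-1.1, 0.1, -1.5]
opening: 0.0325
finger_force: 59.7
```

Emit:
{"fn": "apply_moves", "kwargs": {"plan": "0 0 0 20 0 0 0;0 0 0 10 0 0 0;0 0 0 4 0 0 0;0 0 0 2 0 0 0;0 0 0 0 0 0 0"}}

```text
time: 5.7
position: [0.5562, 0.3257, 0.0841]
tcp_rot: [0.0, 0.707, 0.707, 0.001]
ft_force: [0.3, -0.5, -1.0]
opening: 0.0319
finger_force: 59.7
```

Emit:
{"fn": "apply_moves", "kwargs": {"plan": "0 0 0 1.5 0 0 0;0 0 0 0.5 0 0 0;0 0 0 0 0 0 0"}}

```text
time: 6.0
position: [0.5563, 0.3258, 0.0823]
tcp_rot: [0.0, 0.707, 0.707, 0.001]
ft_force: [0.2, 0.4, 1.9]
opening: 0.0323
finger_force: 60.3
```

Emit:
{"fn": "apply_moves", "kwargs": {"plan": "0.65 0 0 0 0 0 0;0.65 0 0 0 0 0 0;0.65 0 0 0 0 0 0;0.65 0 0 0 0 0 0;0.65 0 0 -25 0 0 0;0.65 0 0 -45 0 0 0;0.65 0 0 -45 0 0 0;0.65 -40 -5 -15 0 0 0;0.65 -40 -5 0 0 0 0;0.65 -40 -5 0 0 0 0;0.65 -40 -5 0 0 0 0;0.65 -40 -5 0 0 0 0"}}

```text
time: 7.2
position: [0.5301, 0.1241, 0.2114]
tcp_rot: [0.0, 0.707, 0.707, 0.0]
ft_force: [0.7, -0.5, -0.2]
opening: 0.0557
finger_force: 0.0
```

Emit:
{"fn": "apply_moves", "kwargs": {"plan": "1 -40 -5 0 0 0 0;1 -40 -5 0 0 0 0;1 -24 -3 0 0 0 0;1 -10 0 0 0 0 0;1 0 0 10 0 0 0;1 0 0 35 0 0 0;1 0 0 35 0 0 0;1 0 0 25 0 0 0;1 0 0 12 0 0 0;1 0 0 5 0 0 0;1 0 0 0 0 0 0"}}

```text
time: 8.3
position: [0.5176, 0.0122, 0.0892]
tcp_rot: [-0.0, 0.707, 0.707, -0.0]
ft_force: [0.2, 0.7, -0.3]
opening: 0.0851
finger_force: 0.0
```

Emit:
{"fn": "apply_moves", "kwargs": {"plan": "0 0 0 0 0 0 0;0 0 0 0 0 0 0;0 0 0 0 0 0 0;0 0 0 0 0 0 0;0 0 0 0 0 0 0;0 0 0 0 0 0 0;0 0 0 0 0 0 0"}}

```text
time: 9.0
position: [0.5184, 0.0114, 0.0904]
tcp_rot: [0.001, 0.707, 0.707, 0.001]
ft_force: [-0.6, 0.2, 5.9]
opening: 0.0324
finger_force: 59.2
```

Emit:
{"fn": "apply_moves", "kwargs": {"plan": "0 0 0 -20 0 0 0;0 0 0 -40 0 0 0;0 20 -2 -20 0 0 0;0 40 -6 0 0 0 0;0 40 -6 0 0 0 0;0 40 -6 0 0 0 0;0 40 -6 0 0 0 0;0 40 -6 0 0 0 0;0 40 -6 0 0 0 0;0 37 -4 0 0 0 0;0 20 0 10 0 0 0;0 0 0 30 0 0 0"}}

```text
time: 10.2
position: [0.4772, 0.3327, 0.1322]
tcp_rot: [0.001, 0.706, 0.708, 0.003]
ft_force: [0.4, 0.0, -0.8]
opening: 0.0322
finger_force: 59.8
```

Emit:
{"fn": "apply_moves", "kwargs": {"plan": "0 0 0 30 0 0 0;0 0 0 10 0 0 0;0 0 0 4 0 0 0;0 0 0 2 0 0 0;0 0 0 1 0 0 0;0 0 0 0 0 0 0"}}

```text
time: 10.8
position: [0.4766, 0.3289, 0.0838]
tcp_rot: [0.0, 0.707, 0.707, 0.001]
ft_force: [-0.6, -0.0, -1.5]
opening: 0.0322
finger_force: 59.8
```

Emit:
{"fn": "apply_moves", "kwargs": {"plan": "0 0 0 1.2 0 0 0;0 0 0 0.5 0 0 0;0 0 0 0 0 0 0;0.65 0 0 0 0 0 0;0.65 0 0 0 0 0 0;0.65 0 0 0 0 0 0;0.65 0 0 0 0 0 0;0.65 0 0 -25 0 0 0;0.65 0 0 -45 0 0 0;0.65 0 0 -45 0 0 0;0.65 -40 5 -15 0 0 0;0.65 -40 5 0 0 0 0"}}

```text
time: 12.0
position: [0.4875, 0.2493, 0.215]
tcp_rot: [0.001, 0.706, 0.708, 0.003]
ft_force: [0.3, -0.1, -0.4]
opening: 0.0554
finger_force: 0.0
```

Emit:
{"fn": "apply_moves", "kwargs": {"plan": "1 -40 5 0 0 0 0;1 -40 5 0 0 0 0;1 -40 5 0 0 0 0;1 -40 5 0 0 0 0;1 -40 5 0 0 0 0;1 -40 5 0 0 0 0;1 -34 4.5 0 0 0 0;1 -20 0 0 0 0 0;1 0 0 10 0 0 0;1 0 0 35 0 0 0;1 0 0 35 0 0 0;1 0 0 25 0 0 0"}}

```text
time: 13.2
position: [0.5185, -0.0443, 0.1026]
tcp_rot: [-0.001, 0.707, 0.707, -0.001]
ft_force: [-0.0, 0.8, 0.8]
opening: 0.0856
finger_force: 0.0
```

Emit:
{"fn": "apply_moves", "kwargs": {"plan": "1 0 0 11 0 0 0;1 0 0 4 0 0 0;1 0 0 0 0 0 0;1 0 0 0 0 0 0"}}

```text
time: 13.6
position: [0.5211, -0.0454, 0.0922]
tcp_rot: [0.001, 0.707, 0.707, 0.001]
ft_force: [-0.1, -0.1, -0.0]
opening: 0.0851
finger_force: 0.0
```

Emit:
{"fn": "apply_moves", "kwargs": {"plan": "0 0 0 0 0 0 0;0 0 0 0 0 0 0;0 0 0 0 0 0 0;0 0 0 0 0 0 0;0 0 0 0 0 0 0;0 0 0 0 0 0 0;0 0 0 0 0 0 0"}}

```text
time: 14.3
position: [0.5205, -0.0455, 0.0913]
tcp_rot: [0.001, 0.707, 0.707, 0.0]
ft_force: [-0.1, 0.3, 4.6]
opening: 0.0322
finger_force: 59.3
```

Emit:
{"fn": "apply_moves", "kwargs": {"plan": "0 0 0 -20 0 0 0;0 0 0 -40 0 0 0;0 20 -9 -20 0 0 0;0 40 -14 0 0 0 0;0 40 -14 0 0 0 0;0 40 -14 0 0 0 0;0 40 -14 0 0 0 0;0 40 -14 0 0 0 0;0 40 -14 0 0 0 0;0 40 -14 0 0 0 0;0 40 -14 0 0 0 0;0 37 -4 0 0 0 0"}}

```text
time: 15.5
position: [0.3933, 0.3332, 0.17]
tcp_rot: [-0.0, 0.707, 0.707, -0.001]
ft_force: [-0.1, -0.8, -1.4]
opening: 0.0321
finger_force: 59.7
```

Emit:
{"fn": "apply_moves", "kwargs": {"plan": "0 0 0 20 0 0 0;0 0 0 30 0 0 0;0 0 0 22 0 0 0;0 0 0 10 0 0 0;0 0 0 4 0 0 0;0 0 0 1 0 0 0;0 0 0 0 0 0 0"}}

```text
time: 16.2
position: [0.396, 0.332, 0.0846]
tcp_rot: [0.0, 0.707, 0.707, 0.001]
ft_force: [0.2, -0.1, -1.1]
opening: 0.0322
finger_force: 59.7
```

Emit:
{"fn": "apply_moves", "kwargs": {"plan": "0 0 0 1 0 0 0;0 0 0 0.5 0 0 0;0 0 0 0 0 0 0;0.65 0 0 0 0 0 0;0.65 0 0 0 0 0 0;0.65 0 0 0 0 0 0;0.65 0 0 0 0 0 0;0.65 0 0 -25 0 0 0;0.65 0 0 -45 0 0 0;0.65 0 0 -45 0 0 0;0.65 -40 0 -15 0 0 0;0.65 -40 0 0 0 0 0"}}

```text
time: 17.4
position: [0.3968, 0.2523, 0.2161]
tcp_rot: [0.001, 0.707, 0.708, 0.003]
ft_force: [1.5, -0.2, -0.4]
opening: 0.0557
finger_force: 0.0
```

```bash
python3 - <<'E'
from rig import robot, vision
import cv2,pickle,numpy as np
f=vision.grab_frame("top");pickle.dump(f,open("top1.pkl","wb"));s=vision.grab_frame("scene");pickle.dump(s,open("scene1.pkl","wb"))
a=cv2.resize(f["color"][150:310,100:345],(735,480));cv2.imwrite("pics/t1.png",a);print(robot.sense()["position"])
E
```

```text
[0.39558243 0.24863495 0.21280941]
```

View pics/t1.png

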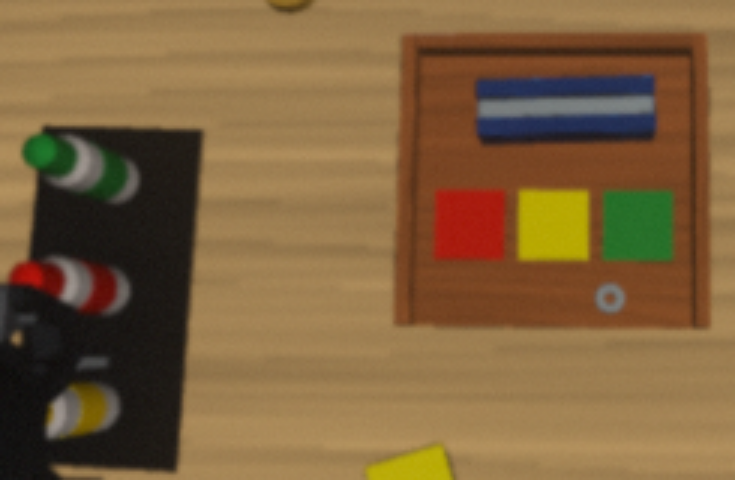

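The three bottles stand on the mat and all the coasters are free, at crop pixels (470,225), (553,225) and (638,226). The cradle is at (566,108). Next I'll refine the coaster and cradle positions.

```bash
python3 - <<'E'
import pickle,cv2,numpy as np
from h import *
f=pickle.load(open("top1.pkl","rb"));c=f["color"]
hsv=cv2.cvtColor(c,cv2.COLOR_BGR2HSV)
box=np.zeros(c.shape[:2],bool);box[205:245,235:330]=1
for n,lo,hi in(("r",(0,215,120),(6,255,255)),("y",(22,150,100),(35,255,255)),("g",(45,120,50),(80,255,255))):
    m=(cv2.inRange(hsv,lo,hi)>0)&box;v,u=np.nonzero(m);r=cv2.minAreaRect(np.c_[u,v].astype(np.float32))
    print(n,m.sum(),ray(f,[(u.mean(),v.mean())],.011)[0],r)
Z=f["z_map"];K=np.array([[f["fx"],0,f["cx"]],[0,f["fy"],f["cy"]],[0,0,1]]);R=cv2.Rodrigues(np.array(f["rvec"],float))[0]
v,u=np.mgrid[165:205,240:330];v=v.ravel();u=u.ravel();z=Z[v,u].astype(float)
n=cv2.undistortPoints(np.c_[u,v].astype(float).reshape(-1,1,2),K,np.array(f["dist"],float)).reshape(-1,2)
C=(np.c_[n*z[:,None],z]-np.array(f["tvec"]).ravel())@R
b=cv2.inRange(hsv,(100,80,40),(125,255,255))[v,u]>0
print("heights",np.percentile(C[b][:,2],[5,50,95]))
d=C[b&(C[:,2]>.042)][:,:2].astype(np.float32);print(len(d),cv2.minAreaRect(d),d.min(0),d.max(0))
E
```

```text
r 525 [0.52321653 0.07214635 0.011     ] ((256.0, 224.5), (23.0, 22.0), 90.0)
y 553 [0.52250168 0.01420923 0.011     ] ((286.5, 224.5), (27.0, 23.0), 0.0)
g 517 [ 0.52163071 -0.04354875  0.011     ] ((312.0, 225.0), (22.0, 22.0), 90.0)
heights [0.04434905 0.04784681 0.05009605]
660 ((0.5240739583969116, 0.004587966948747635), (0.18542726337909698, 0.11666100472211838), 0.2595411539077759) [ 0.43143836 -0.053328  ] [0.61703223 0.06330418]
```

Emit:
{"fn": "apply_moves", "kwargs": {"plan": "0.56 -20 15 0 0 0 0;0.56 -34 28 0 0 0 0;0.56 -34 28 0 0 0 0;0.56 -34 28 0 0 0 0;0.56 -34 28 0 0 0 0;0.56 -34 28 0 0 0 0;0.56 -34 28 10 0 0 0;0.56 -22 19 20 0 0 0;0.56 0 0 35 0 0 0;0.56 0 0 35 0 0 0;0.56 0 0 0 0 0 0;0.56 0 0 0 0 0 0"}}

```text
time: 18.7
position: [0.5963, 0.0059, 0.1117]
tcp_rot: [-0.001, 0.707, 0.707, -0.001]
ft_force: [0.4, 0.1, 0.8]
opening: 0.0481
finger_force: 0.0
```

Emit:
{"fn": "apply_moves", "kwargs": {"plan": "0.56 -1.5 1.5 25 0 0 0;0.56 0 0 20 0 0 0;0.56 0 0 12 0 0 0;0.56 0 0 7 0 0 0;0.56 0 0 0 0 0 0;0.56 0 0 0 0 0 0"}}

```text
time: 19.3
position: [0.5994, 0.0041, 0.0495]
tcp_rot: [0.001, 0.707, 0.707, 0.001]
ft_force: [0.7, 0.6, 0.1]
opening: 0.0478
finger_force: 0.0
```

Emit:
{"fn": "apply_moves", "kwargs": {"plan": "0.56 0 -1 1.5 0 0 0;0 0 0 0 0 0 0;0 0 0 0 0 0 0;0 0 0 0 0 0 0;0 0 0 0 0 0 0;0 0 0 0 0 0 0"}}

```text
time: 19.9
position: [0.5983, 0.004, 0.0478]
tcp_rot: [0.001, 0.707, 0.707, 0.001]
ft_force: [-0.5, 0.8, 7.0]
opening: 0.0372
finger_force: 62.6
```

Emit:
{"fn": "apply_moves", "kwargs": {"plan": "0 0 0 -20 0 0 0;0 0 0 -40 0 0 0;0 0 0 -40 0 0 0;0 -15 -5 -20 0 0 0;0 -35 -11 0 0 0 0;0 -35 -11 0 0 0 0;0 -35 -11 0 0 0 0;0 -35 -11 0 0 0 0;0 -35 -11 0 0 0 0;0 -35 -11 0 0 0 0;0 -35 -11 0 0 0 0;0 -35 -11 0 0 0 0"}}

```text
time: 21.1
position: [0.5032, -0.292, 0.166]
tcp_rot: [-0.001, 0.707, 0.707, -0.0]
ft_force: [0.4, -1.1, -2.1]
opening: 0.0372
finger_force: 61.7
```

Emit:
{"fn": "apply_moves", "kwargs": {"plan": "0 -12 -1 0 0 0 7;0 0 0 0 0 0 8.3;0 0 0 0 0 0 8.3;0 0 0 0 0 0 8.3;0 0 0 0 0 0 8.3;0 0 0 0 0 0 8.3;0 0 0 0 0 0 8.3;0 0 0 0 0 0 8.3;0 0 0 0 0 0 8.3;0 0 0 0 0 0 8.3;0 0 0 0 0 0 8.3;0 0 0 0 0 0 7.7"}}

```text
time: 22.3
position: [0.5028, -0.3026, 0.1658]
tcp_rot: [-0.0, 0.998, -0.07, -0.001]
ft_force: [-0.9, 0.1, -2.4]
opening: 0.0366
finger_force: 61.7
```

Emit:
{"fn": "apply_moves", "kwargs": {"plan": "0 0 0 20 0 0 0;0 0 0 20 0 0 0;0 0 0 0 0 0 0"}}

```text
time: 22.6
position: [0.5009, -0.3012, 0.1225]
tcp_rot: [-0.002, 0.998, -0.068, -0.003]
ft_force: [-0.3, 1.1, -2.2]
opening: 0.0366
finger_force: 61.5
```

```bash
python3 - <<'E'
from rig import robot, vision
import cv2,numpy as np
from h import rep
f=vision.grab_frame("top");s=vision.grab_frame("scene")
a=cv2.resize(f["color"][170:300,380:500],(480,520));b=cv2.resize(s["color"][120:250,170:290],(480,520))[:, :300]
cv2.imwrite("pics/t2.png",np.hstack([a,b]));r=robot.sense();print(rep(r["position"],r["tcp_rot"]),r["ft_force"],r["opening"])
E
```

```text
(array([ 502.7, -302.5,  126. ]), 'ydir deg', np.float64(-97.7)) [-0.36869924  0.5660658  -2.4699737 ] 0.03721444141754611
```

View pics/t2.png

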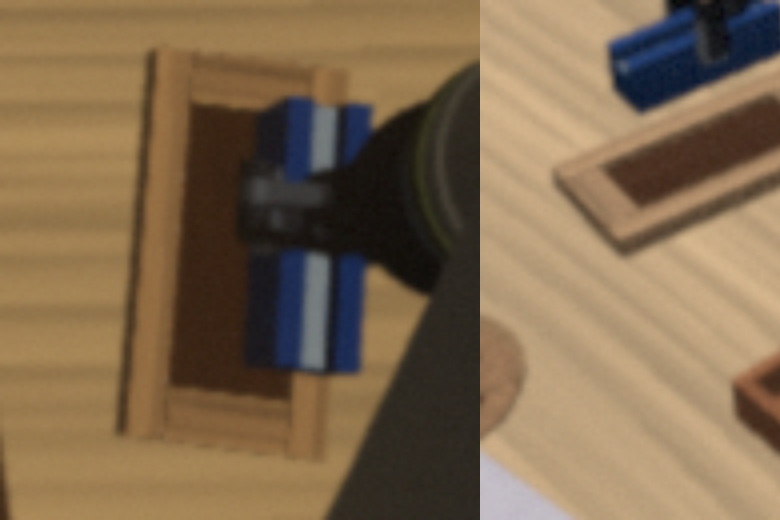

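Emit:
{"fn": "apply_moves", "kwargs": {"plan": "0 1.5 0 25 0 0 0;0 0 0 25 0 0 0;0 0 0 12 0 0 0;0 0 0 6 0 0 0;0 0 0 4 0 0 0;0 0 0 2 0 0 0;0 0 0 0 0 0 0"}}

```text
time: 23.4
position: [0.5053, -0.3035, 0.0534]
tcp_rot: [0.0, 0.998, -0.067, 0.001]
ft_force: [-0.2, -0.0, -1.8]
opening: 0.0368
finger_force: 61.6
```

Emit:
{"fn": "apply_moves", "kwargs": {"plan": "0 0 0 1 0 0 0;0 0 0 1 0 0 0;0 0 0 0.5 0 0 0;0 0 0 0 0 0 0"}}

```text
time: 23.8
position: [0.5048, -0.3031, 0.0501]
tcp_rot: [0.0, 0.998, -0.067, 0.0]
ft_force: [-0.6, 0.1, -3.1]
opening: 0.0368
finger_force: 61.6
```

Emit:
{"fn": "apply_moves", "kwargs": {"plan": "0 0 0 0.7 0 0 0;0 0 0 0.5 0 0 0;0 0 0 0 0 0 0"}}

```text
time: 24.1
position: [0.5048, -0.3032, 0.0498]
tcp_rot: [0.0, 0.998, -0.067, 0.0]
ft_force: [-3.0, 2.9, 5.5]
opening: 0.0365
finger_force: 62.5
```

Emit:
{"fn": "apply_moves", "kwargs": {"plan": "0.6 0 0 0 0 0 0;0.6 0 0 0 0 0 0;0.6 0 0 0 0 0 0;0.6 0 0 0 0 0 0;0.6 0 0 -20 0 0 0;0.6 0 0 -40 0 0 0;0.6 0 0 -40 0 0 0;0.6 0 0 -40 0 0 0;0.6 0 0 -20 0 0 -8.1;0.6 0 0 0 0 0 -8.3;0.6 0 0 0 0 0 -8.3;0.6 0 0 0 0 0 -8.3"}}

```text
time: 25.3
position: [0.5049, -0.3032, 0.2092]
tcp_rot: [0.0, 0.975, 0.222, 0.0]
ft_force: [-0.1, -0.2, -1.3]
opening: 0.0511
finger_force: 0.0
```

Emit:
{"fn": "apply_moves", "kwargs": {"plan": "0.6 0 0 0 0 0 -8.3;0.6 0 0 0 0 0 -8.3;0.6 0 0 0 0 0 -8.3;0.6 0 0 0 0 0 -8.3;0.6 0 0 0 0 0 -8.3;0.6 0 0 0 0 0 -8.3;0.6 0 0 0 0 0 -8.3;0.6 0 0 0 0 0 -6.6;0.6 20 0 0 0 0 0;0.6 40 0 0 0 0 0;0.6 40 0 0 0 0 0;0.6 40 0 0 0 0 0"}}

```text
time: 26.5
position: [0.5044, -0.161, 0.2087]
tcp_rot: [-0.0, 0.708, 0.706, 0.0]
ft_force: [0.3, -0.8, 0.5]
opening: 0.0511
finger_force: 0.0
```

```bash
python3 - <<'E'
from rig import robot, vision
import cv2,numpy as np,pickle
from h import rep
f=vision.grab_frame("top");s=vision.grab_frame("scene");pickle.dump(f,open("top3.pkl","wb"));pickle.dump(s,open("scene3.pkl","wb"))
a=cv2.resize(f["color"][170:300,380:480],(400,520),interpolation=2);b=cv2.resize(s["color"][120:250,180:280],(400,520))
cv2.imwrite("pics/t3.png",np.hstack([a,b]));r=robot.sense();print(rep(r["position"],r["tcp_rot"]))
E
```

```text
(array([ 504.7, -158. ,  208.8]), 'ydir deg', np.float64(0.0))
```

View pics/t3.png

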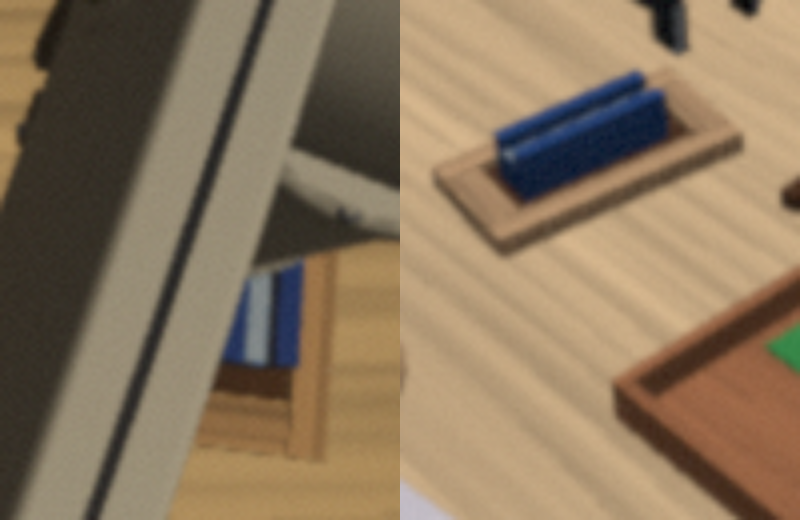

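The cradle sits inside the recess. Next are the bottles, green first.

Emit:
{"fn": "apply_moves", "kwargs": {"plan": "0.65 25 4 0 0 0 0;0.65 42 4 0 0 0 0;0.65 42 4 0 0 0 0;0.65 42 4 0 0 0 0;0.65 42 4 0 0 0 0;0.65 42 4 0 0 0 0;0.65 42 4 0 0 0 0;0.65 42 4 0 0 0 0;0.65 42 4 0 0 0 0;0.65 42 5 0 0 0 0;0.65 42 5 0 0 0 0;0.65 40 5 0 0 0 0"}}

```text
time: 27.8
position: [0.5557, 0.324, 0.2089]
tcp_rot: [0.0, 0.708, 0.706, 0.0]
ft_force: [0.5, -1.2, 1.4]
opening: 0.0557
finger_force: 0.0
```

Emit:
{"fn": "apply_moves", "kwargs": {"plan": "0.65 0 0 0 0 0 0;0.65 0 0 20 0 0 0;0.65 0 0 20 0 0 0"}}

```text
time: 28.1
position: [0.5564, 0.3223, 0.1691]
tcp_rot: [0.0, 0.708, 0.706, 0.001]
ft_force: [0.2, -0.2, -1.2]
opening: 0.0554
finger_force: 0.0
```

Emit:
{"fn": "apply_moves", "kwargs": {"plan": "0.65 2.5 0 20 0 0 0;0.65 0 0 30 0 0 0;0.65 0 0 22 0 0 0;0.65 0 0 10 0 0 0;0.65 0 0 4 0 0 0;0.65 0 0 0 0 0 0;0.65 0 0 0 0 0 0"}}

```text
time: 28.8
position: [0.5571, 0.3247, 0.0846]
tcp_rot: [0.0, 0.708, 0.707, 0.001]
ft_force: [-0.4, 0.0, -0.0]
opening: 0.0557
finger_force: 0.0
```

Emit:
{"fn": "apply_moves", "kwargs": {"plan": "0.65 1 -0.5 1.5 0 0 0;0 0 0 0 0 0 0;0 0 0 0 0 0 0;0 0 0 0 0 0 0;0 0 0 0 0 0 0;0 0 0 0 0 0 0;0 0 0 0 0 0 0;0 0 0 0 0 0 0"}}

```text
time: 29.6
position: [0.5563, 0.3256, 0.0824]
tcp_rot: [0.0, 0.707, 0.707, 0.001]
ft_force: [0.8, 0.1, 6.0]
opening: 0.0326
finger_force: 59.9
```

Emit:
{"fn": "apply_moves", "kwargs": {"plan": "0 0 0 -20 0 0 0;0 0 0 -40 0 0 0;0 -20 -2 -20 0 0 0;0 -40 -4 0 0 0 0;0 -40 -4 0 0 0 0;0 -40 -4 0 0 0 0;0 -40 -4 0 0 0 0;0 -40 -4 0 0 0 0;0 -40 -4 0 0 0 0;0 -40 -4 0 0 0 0;0 -40 -4 0 0 0 0;0 -29.5 -1 0 0 0 0"}}

```text
time: 30.8
position: [0.5193, -0.0463, 0.1608]
tcp_rot: [-0.0, 0.708, 0.707, -0.001]
ft_force: [0.7, 0.6, -0.8]
opening: 0.0322
finger_force: 59.7
```

Emit:
{"fn": "apply_moves", "kwargs": {"plan": "0 0 0 20 0 0 0;0 0 0 30 0 0 0;0 0 0 12 0 0 0;0 0 0 6 0 0 0;0 0 0 1 0 0 0;0 0 0 0 0 0 0"}}

```text
time: 31.4
position: [0.521, -0.044, 0.0933]
tcp_rot: [0.0, 0.707, 0.707, 0.0]
ft_force: [-0.2, -0.0, -0.0]
opening: 0.0322
finger_force: 59.7
```

Good alignment. I'll ease it down.

Emit:
{"fn": "apply_moves", "kwargs": {"plan": "0 0 0.5 1.5 0 0 0;0 0 0 1 0 0 0;0 0 0 0 0 0 0;0 0 0 0 0 0 0"}}

```text
time: 31.8
position: [0.5213, -0.0442, 0.0903]
tcp_rot: [0.0, 0.707, 0.707, 0.0]
ft_force: [0.1, 0.0, 1.2]
opening: 0.0321
finger_force: 59.8
```

Emit:
{"fn": "apply_moves", "kwargs": {"plan": "0.65 0 0 0 0 0 0;0.65 0 0 0 0 0 0;0.65 0 0 0 0 0 0;0.65 0 0 0 0 0 0;0.65 0 0 -25 0 0 0;0.65 0 0 -45 0 0 0;0.65 0 0 -45 0 0 0;0.65 36 -12 -10 0 0 0;0.65 40 -13 0 0 0 0;0.65 40 -13 0 0 0 0;0.65 40 -13 0 0 0 0;0.65 40 -13 0 0 0 0"}}

```text
time: 33.0
position: [0.4564, 0.1533, 0.2151]
tcp_rot: [0.0, 0.708, 0.707, 0.0]
ft_force: [-0.0, 0.7, -0.0]
opening: 0.0554
finger_force: 0.0
```

Emit:
{"fn": "apply_moves", "kwargs": {"plan": "0.65 40 -14 0 0 0 0;0.65 40 -14 0 0 0 0;0.65 40 -14 0 0 0 0;0.65 40 -14 0 0 0 0;0.65 20 -5 0 0 0 0;0.65 0 0 10 0 0 0;0.65 0 0 35 0 0 0;0.65 0 0 35 0 0 0;0.65 0 0 30 0 0 0;0.65 0 0 12 0 0 0;0.65 0 0 5 0 0 0;0.65 0 0 0 0 0 0"}}

```text
time: 34.2
position: [0.3965, 0.3316, 0.0881]
tcp_rot: [0.0, 0.708, 0.707, -0.0]
ft_force: [0.7, -0.1, 0.6]
opening: 0.0554
finger_force: 0.0
```

Emit:
{"fn": "apply_moves", "kwargs": {"plan": "0.65 0 0 4 0 0 0;0 0 0 0 0 0 0;0 0 0 0 0 0 0;0 0 0 0 0 0 0;0 0 0 0 0 0 0;0 0 0 0 0 0 0;0 0 0 0 0 0 0"}}

```text
time: 34.9
position: [0.3971, 0.3326, 0.0852]
tcp_rot: [0.0, 0.707, 0.707, 0.001]
ft_force: [0.2, -0.2, 6.2]
opening: 0.0324
finger_force: 59.9
```

Emit:
{"fn": "apply_moves", "kwargs": {"plan": "0 0 0 -20 0 0 0;0 0 0 -40 0 0 0;0 -20 0 -20 0 0 0;0 -40 0 0 0 0 0;0 -40 14 0 0 0 0;0 -40 20 0 0 0 0;0 -40 20 0 0 0 0;0 -40 20 0 0 0 0;0 -40 20 0 0 0 0;0 -38 20 0 0 0 0;0 -20 11.5 0 0 0 0;0 0 0 10 0 0 0"}}

```text
time: 36.1
position: [0.5235, 0.011, 0.1551]
tcp_rot: [0.001, 0.709, 0.706, 0.001]
ft_force: [1.0, 0.1, -1.3]
opening: 0.0322
finger_force: 59.8
```

Emit:
{"fn": "apply_moves", "kwargs": {"plan": "0 0 0 20 0 0 0;0 0 0 25 0 0 0;0 0 0 10 0 0 0;0 0 0 4 0 0 0;0 0 0 0 0 0 0;0 0 0 0 0 0 0"}}

```text
time: 36.7
position: [0.5222, 0.0141, 0.096]
tcp_rot: [0.001, 0.707, 0.707, 0.001]
ft_force: [-0.1, 0.2, -0.7]
opening: 0.0322
finger_force: 59.8
```

Emit:
{"fn": "apply_moves", "kwargs": {"plan": "0 0 0 1.5 0 0 0;0 0 0 1 0 0 0;0 0 0 0.5 0 0 0;0 0 0 0 0 0 0;0 0 0 0 0 0 0"}}

```text
time: 37.2
position: [0.5223, 0.0138, 0.0932]
tcp_rot: [0.001, 0.707, 0.707, 0.001]
ft_force: [-1.8, -0.3, 6.3]
opening: 0.0318
finger_force: 60.7
```

Emit:
{"fn": "apply_moves", "kwargs": {"plan": "0.65 0 0 0 0 0 0;0.65 0 0 0 0 0 0;0.65 0 0 0 0 0 0;0.65 0 0 0 0 0 0;0.65 0 0 -25 0 0 0;0.65 0 0 -45 0 0 0;0.65 0 0 -45 0 0 0;0.65 35 -6 -5 0 0 0;0.65 40 -6 0 0 0 0;0.65 40 -6 0 0 0 0;0.65 40 -6 0 0 0 0;0.65 40 -6 0 0 0 0"}}

```text
time: 38.4
position: [0.4911, 0.2104, 0.2119]
tcp_rot: [0.0, 0.707, 0.707, 0.0]
ft_force: [0.2, 0.4, 0.3]
opening: 0.0557
finger_force: 0.0
```

Emit:
{"fn": "apply_moves", "kwargs": {"plan": "0.65 40 -6 0 0 0 0;0.65 40 -6 0 0 0 0;0.65 40 -4 0 0 0 0;0.65 0 0 0 0 0 0;0.65 0 0 30 0 0 0;0.65 0 0 35 0 0 0;0.65 0 0 35 0 0 0;0.65 0 0 20 0 0 0;0.65 0 0 7 0 0 0;0.65 0 0 0 0 0 0;0.65 0 0 0 0 0 0"}}

```text
time: 39.5
position: [0.4766, 0.3292, 0.0864]
tcp_rot: [0.0, 0.707, 0.707, 0.001]
ft_force: [-0.7, 0.4, 0.1]
opening: 0.0556
finger_force: 0.0
```

Emit:
{"fn": "apply_moves", "kwargs": {"plan": "0.65 0 0 3 0 0 0;0 0 0 0 0 0 0;0 0 0 0 0 0 0;0 0 0 0 0 0 0;0 0 0 0 0 0 0;0 0 0 0 0 0 0;0 0 0 0 0 0 0"}}

```text
time: 40.2
position: [0.4765, 0.3293, 0.083]
tcp_rot: [0.0, 0.707, 0.707, 0.001]
ft_force: [0.9, -0.3, 5.8]
opening: 0.0324
finger_force: 59.4
```

Emit:
{"fn": "apply_moves", "kwargs": {"plan": "0 0 0 -20 0 0 0;0 0 0 -40 0 0 0;0 -20 4 -20 0 0 0;0 -40 7 0 0 0 0;0 -40 7 0 0 0 0;0 -40 7 0 0 0 0;0 -40 7 0 0 0 0;0 -40 7 0 0 0 0;0 -37 7.5 0 0 0 0;0 0 0 10 0 0 0;0 0 0 25 0 0 0;0 0 0 20 0 0 0"}}

```text
time: 41.4
position: [0.5215, 0.0719, 0.1055]
tcp_rot: [-0.0, 0.708, 0.707, -0.0]
ft_force: [-0.6, 0.9, -0.8]
opening: 0.0327
finger_force: 59.7
```

Emit:
{"fn": "apply_moves", "kwargs": {"plan": "0 0 0 10 0 0 0;0 0 0 4 0 0 0;0 0 0 0 0 0 0;0 0 0 0 0 0 0"}}

```text
time: 41.8
position: [0.5227, 0.0722, 0.0939]
tcp_rot: [0.0, 0.707, 0.707, 0.001]
ft_force: [-0.4, 0.8, -0.3]
opening: 0.0323
finger_force: 59.7
```

Emit:
{"fn": "apply_moves", "kwargs": {"plan": "0 0 0 1.5 0 0 0;0 0 0 1 0 0 0;0 0 0 0.5 0 0 0;0 0 0 0 0 0 0"}}

```text
time: 42.2
position: [0.5227, 0.0719, 0.091]
tcp_rot: [0.001, 0.707, 0.707, 0.001]
ft_force: [-0.6, -0.3, 4.6]
opening: 0.0323
finger_force: 60.3
```

Now release, retreat and check.

Emit:
{"fn": "apply_moves", "kwargs": {"plan": "0.7 0 0 0 0 0 0;0.7 0 0 0 0 0 0;0.7 0 0 0 0 0 0;0.7 0 0 0 0 0 0;0.7 0 0 -25 0 0 0;0.7 0 0 -45 0 0 0;0.7 0 0 -45 0 0 0;0.7 35 -6 -10 0 0 0;0.7 40 -6 0 0 0 0;0.7 40 -6 0 0 0 0;0.7 40 -6 0 0 0 0;0.7 40 -6 0 0 0 0"}}

```text
time: 43.4
position: [0.4917, 0.2684, 0.2149]
tcp_rot: [0.0, 0.707, 0.707, 0.0]
ft_force: [0.9, 0.5, -0.4]
opening: 0.0598
finger_force: 0.0
```

Emit:
{"fn": "apply_moves", "kwargs": {"plan": "0.7 40 -6 0 0 0 0;0.7 40 -6 0 0 0 0;0.7 0 0 0 0 0 0;0.7 0 0 0 0 0 0"}}

```text
time: 43.8
position: [0.4797, 0.3476, 0.2145]
tcp_rot: [0.0, 0.707, 0.708, -0.0]
ft_force: [1.1, 0.5, 0.3]
opening: 0.0597
finger_force: 0.0
```

```bash
python3 - <<'E'
from rig import robot, vision
import cv2,numpy as np
from h import *
f=vision.grab_frame("top");s=vision.grab_frame("scene")
cv2.imwrite("pics/t4.png",np.hstack([cv2.resize(f["color"][155:295,228:475],(741,420)) [:,:]]));cv2.imwrite("pics/s4.png",cv2.resize(s["color"][120:270,180:360],(720,600),interpolation=2))
E
```

```text
(no output)
```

View pics/t4.png

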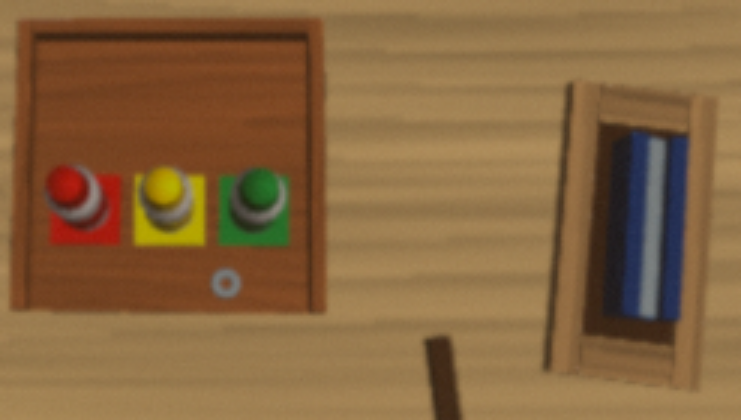

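View pics/s4.png

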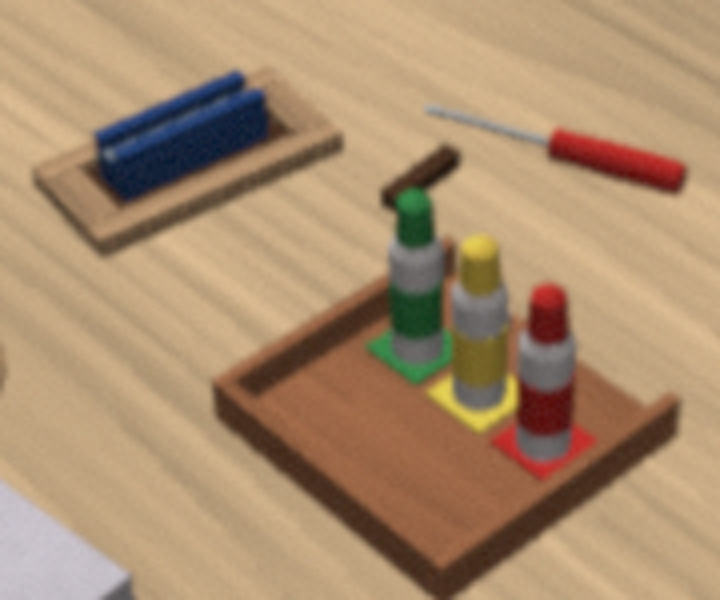

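Each bottle stands on the coaster of its own colour: red at (78,210), yellow at (170,210) and green at (255,210) in the top crop. The cradle lies in the recess, groove up, at (650,225).

```bash
python3 -c "
from rig import robot
print(robot.close_job())"
```

```text
the job is handed in; nothing more can be done
None
```

The job is handed in at about 44 s of the 144 s allowed; the last pictures show all three bottles upright on the coasters of their own colours and the cradle groove up in the tray recess, but no verdict came back.

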